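# Release the battery box door with a pin punch

### The job

Get at the batteries of the lamp rig: take the hexagonal pin punch from the wooden block, put its pin down the recess in the battery box's sliding door, and keep the release button pressed with it while you push the door out along its guides as far as it goes. Then put the punch back in its hole in the block, fully home. The release is a light spring catch that must not be forced, so feel for it and press and push gently; touch the rig with nothing but the punch, and leave everything else where it stands.

Things in the scene. Friction and masses are not known exactly. Their poses are not given: they have to be found in the camera images.
- recess (a point): Centre of the rim of the recess: a round upright hole, 7.7 mm diameter, 1 mm chamfer, in a square dark boss (34 x 34 mm, 11 mm proud) near the outer end of the battery box's aluminium door. The release button's top lies somewhere 4 to 9 mm below the rim (its screwed cap is set differently from lamp to lamp). x axis: level, the way the door slides out; z up. Moves with the door.
- door (a joint): How far the door has slid out, m: 0 shut, 0.050 at its stop. It rubs with about 3 N. A catch under the release button locks it: when shut, and again half way (about 22 mm) if the button is let up there.
- catch (a joint): How far the release button (steel, 6.8 mm diameter, at the bottom of the recess) is pressed down, m: 0 up, 0.0048 at its hard stop; 0.004 frees the door. Its spring takes 6 N to start and 10.8 N at the stop. The catch breaks if the punch bears on the rig with more than 22 N in all.
- lamprig: Lamp rig, fixed: plywood board 290 x 180 mm with a grey cast battery box (160 x 96 mm, 48 mm high, sliding door on top) and, 145 mm behind the box's middle, a headlamp 94 mm across, top 107 mm above the board. Board 12 to 18 mm thick, so heights vary. Origin below the box's middle; x the way the door slides out, z up. Door shut, the recess is 45 mm along x, 81.5 mm above the origin.
- punch_grip (a point): The pin punch, the only tool with a hexagonal body, of dark steel, 16 mm across flats, 66 mm long, with a 6 mm pin, 30 mm long, below; 125 g. It stands pin down in a hole of the block, its flat shoulder on the block's top. Point: middle of the hexagonal body, 33 mm above the shoulder, 63 mm above the pin's end. z up the punch; two flats face along x.
- punch: The same punch; origin at the centre of the pin's flat end, z up along the punch.
- block: Dark wooden punch block, fixed, 50 (x) x 150 (y) x 45 (z) mm, origin under its centre, on the table. Three holes on its y axis at -45, 0, 45 mm: 10 mm diameter, 2 mm chamfer, 38 mm deep. Punch, drift and awl stand in them in any order, so the punch's hole is the only one left free. With the punch home, the middle of its body is 78 mm above the origin.
- drift: Round brass drift, 18 mm across, standing 50 mm out of the block; stays there. Origin at its lower end, 30 mm below the block's top.
- awl: Awl with a turned wooden handle, 28 mm across, standing 70 mm out of the block; stays there. Origin at its lower end, 30 mm below the block's top.
- cell: Spare round battery cell, 33 mm across, 61 mm high, standing on the rig's board beside the box. Origin under it.
- hub: Rusty wheel hub standing on a flange, 68 mm across, 100 mm high. Origin under it.
- headlamp: Loose dark headlamp lying glass up, 154 mm across, 74 mm high. Origin under it.
- spanner: Steel spanner, 160 mm long, lying flat. Origin under its middle.
- screwdriver: Screwdriver with a dark handle, lying flat. Origin under it.
- floatbowl: Grey carburettor float bowl, 62 mm across, 55 mm high. Origin under it.
Not all that is in view belongs to the job. Of the things like the block, leave any that is white; of the rest the larger one is meant.

How it is judged:
On the way, in this order (a step that is already met when the one before it is completed fails the run):
1. the punch is lifted out of the block (z of punch in the frame of block above 0.05 m), for 0.1 s.
2. the punch holds the release button down (value of joint catch above 0.0036 m and contact force between punch and lamprig above 1.5 N), for 0.1 s.
3. the door is pushed fully out (value of joint door above 0.045 m), for 0.1 s.
At the end, for the whole second after the job is handed in: The door is out to within 5 mm of its stop; the punch stands in the block, upright within 0.09 rad with its shoulder within 3 mm of the block's top and at rest (value of joint door above 0.045 m and z of punch_grip in the frame of block below 0.081 m and angle between punch_grip's own z axis and vertical below 0.09 rad and x of punch_grip in the frame of block between -0.012 and 0.012 m and y of punch_grip in the frame of block between -0.06 and 0.06 m and linear speed of punch below 0.02 m/s); the robot touches nothing.
It fails at once if the punch bears on the rig with more than 22 N (the catch breaks) (contact force between punch and lamprig above 22 N).
It fails at once if the gripper or arm touches the rig (contact force between any of the fingers, the arm and lamprig above 1 N).
It fails at once if another thing is moved by more than 25 mm (distance of any of drift, awl, cell, hub, headlamp, spanner, screwdriver, floatbowl from where it was at the start of the episode above 0.025 m).
It also fails if it takes over 67 s, if anything falls off the work surface, if the arm or the gripper's body presses on something with over 40 N, if the wrist force passes 120 N, or if a joint passes its speed limit or range.

### The arm

A 7-joint arm with a two-finger parallel gripper is mounted at the origin on the work surface. World frame = base frame: x ahead of the robot, y to its left, z up, the work surface at z = 0. Lengths are in m, angles in rad, forces in N, time in s.
With the tool pointing down it reaches from about 0.35 to 0.9 m from the base axis. Payload 8.1 kg.
Tool frame: the origin (TCP) lies midway between the tips of the shut fingers; the grasp point (between the pads) lies 19 mm behind it; z points along the fingers, y is the line along which they close (so a half turn about z gives the same grasp; the last joint's range is limited). The gripper opens to 85 mm and grips with 20 to 120 N. Pads are 22 mm wide; open, the fingers measure 114 mm over their backs; the gripper's body (76 mm by 85 mm) begins 54 mm behind the grasp point. The pads swing forward as they close: fully open they stand 13 mm farther back than shut.
Start: joints at [1.046, 0.434, 0.025, 1.573, -0.012, 1.134, -0.075], TCP at [0.256, -0.57, 0.197] pointing down, gripper open.
Joint ranges: [-2.62, 2.62], [-0.44, 2.09], [-1.27, 1.32], [0.08, 2.57], [-1.32, 4.46], [0.12, 2], [-2.74, 2.74]. Speed limits (rad/s): [2.22, 2.22, 3.01, 3.01, 3.14, 3.14, 3.14].

### API

Orientations are given as a unit quaternion [w, x, y, z].
In Python, from workcell import manip, eyes, finder gives the robot as it stands.
- The arm moves only by the shell command python3 -m crank 'ROWS'. ROWS is JSON, a list of rows, each an object with "gripper": the finger opening in m, from 0 to 0.0854; "slide": the shift along the tool's x, y, z in m, a list of three; "roll": the turn about the tool's z in degrees. A call has 1 to 10 rows; each row is the pose to reach, as a shift and turn from the pose commanded when the call began, along the tool's axes at that moment; what a row does not reach only later rows make up. A row lasts 1/8 s, in which the tool goes at most 62.5 mm and 10.7 degrees, less where a joint would pass 70% of its speed; a pose out of reach is approached as far as the arm can. A call with a gripper value outside its range is refused whole. The fingers move at their own pace and stop on an object; the grip force is fixed at half the most. Time passes only in rows, so rows that repeat a pose let the fingers close. It gives the time, the measured TCP pose, the force, the opening and the grip force at its end, in the units of the state.
- manip.sense(): the state, without advancing time (a new reading comes with each control period).
- eyes.read_camera(name): name is "scene" or "top"; returns the picture (420x560x3 uint8, red, green, blue); there is no depth.
- eyes.get_calibration(name): a dict with "fx", "fy", "cx", "cy" (pixels), "distortion" ([k1, k2, p1, p2, k3] as OpenCV has them; the pictures are not rectified), "rvec" (rotation vector, rad) and "tvec" (3), from world to camera coordinates, as OpenCV has them. Camera axes: x right, y down, z forward; pixel columns grow to the right and rows downward; lengths in m; the calibration is good to about 2 mm. A picture is of the moment at which its call begins. get_calibration takes no time and is no camera call.
- manip.finish_job(): hands the job in; it is judged then, once.
Trained networks look in the newest picture that a camera, given by its name, has taken for a name from the list of things; names that differ only in an ending like _2 or _b are one class to them, and where a whole thing is asked for, a point or a joint stands for the part that bears it (a point fixed in the world has none). Each returns a list of dicts, best first, with "p" (0 to 1); they miss things now and then, are a little off and sometimes report something else, mostly with a low value. They report only what shows in the picture. A call takes as long as a camera call. They do not tell look-alikes from the thing itself.
- finder.find_in(target, camera): "xyz" ([x, y, z] in m, in world coordinates, good to about 4 mm: the middle of the surface that is visible of it).
- finder.pinpoint(target, camera): "xyz" ([x, y, z] in m, in world coordinates, good to about 4 mm: a listed point, or the origin of a listed thing).
The state is a dict: "t": time; "joint_pos": joint angles; "joint_vel": joint speeds; "joint_efforts": joint torques, N m; "tcp_pos": TCP position; "orientation": TCP orientation; "contact_force": force on the tool from outside, world axes, zero at the start; "torque": the same for the moment, N m; "finger_gap": finger opening in m; "gripper_force": force on a finger pad.
Only numpy, scipy, OpenCV 4.12 (cv2) and the standard library are available. Lean on these libraries where they do the work, as an engineer would, in place of code of your own. Each camera call takes 0.05 s, during which the arm holds its last target. There are 200 camera calls.

## Working session

There is one attempt and no reset: what is moved stays moved. The work goes in short steps, Python scripts to look and compute and a shell command to move; the robot and the scene stay as the last step left them, time stands still between calls to the robot, and variables do not carry over. Pictures are saved under pics/ and viewed, at most 10 in all, crops included, and the job is handed in when it is done.

```bash
mkdir -p pics; ls; cat > h.py <<'E'
import numpy as np,cv2
from workcell import manip,eyes,finder
def snap(c,f):
    im=eyes.read_camera(c); cv2.imwrite(f,im[:,:,::-1]); return im
def cal(c):
    k=eyes.get_calibration(c);K=np.array([[k['fx'],0,k['cx']],[0,k['fy'],k['cy']],[0,0,1.]])
    return K,np.array(k['distortion'],float),np.array(k['rvec'],float),np.array(k['tvec'],float)
def proj(c,P):
    K,d,r,t=cal(c);return cv2.projectPoints(np.array(P,float).reshape(-1,3),r,t,K,d)[0].reshape(-1,2)
def atz(c,uv,z):
    K,d,r,t=cal(c);R=cv2.Rodrigues(r)[0];n=cv2.undistortPoints(np.array(uv,float).reshape(-1,1,2),K,d).reshape(-1,2)
    D=np.c_[n,np.ones(len(n))]@R;C=-R.T@t.ravel()
    return C+D*((z-C[2])/D[:,2])[:,None]
E
python3 - <<'E'
from h import *
s=manip.sense();print(s['t'],s['tcp_pos'],s['orientation'])
for c in('scene','top'):
    snap(c,f'pics/{c}0.png')
    K,d,r,t=cal(c);print(c,-cv2.Rodrigues(r)[0].T@t.ravel(),K[0,0])
    for n in('recess','lamprig','punch_grip','punch','block','drift','awl','cell'):
        for q in finder.pinpoint(n,c)[:3]: print(n,q['p'],np.round(q['xyz'],4),proj(c,q['xyz']).round(0)[0])
E
```

```text
pics
0.0 [ 0.25555444 -0.56971352  0.19620804] [-7.84013625e-04  9.77846352e-01  2.09322300e-01 -2.68654262e-04]
scene [1.77112546 0.30327389 0.84274439] 484.6311003331246
recess 0.58 [ 0.5416 -0.0243  0.076 ] [262. 199.]
lamprig 0.83 [ 0.5475 -0.0744 -0.0037] [247. 220.]
punch_grip 0.57 [0.5529 0.2475 0.0713] [351. 210.]
punch 0.62 [0.5524 0.2476 0.0183] [350. 225.]
block 0.72 [0.624  0.5052 0.001 ] [442. 254.]
block 0.71 [ 0.572   0.2854 -0.0027] [362. 236.]
block 0.65 [ 0.4089  0.3469 -0.0017] [385. 209.]
drift 0.44 [0.5749 0.2863 0.0135] [363. 232.]
awl 0.69 [0.5932 0.3282 0.0119] [377. 237.]
cell 0.52 [ 0.4624 -0.0891  0.0199] [249. 199.]
cell 0.28 [ 0.5488 -0.0736 -0.003 ] [247. 220.]
top [0.37463809 0.01869259 1.16484572] 382.98424247065316
lamprig 0.82 [ 0.5477 -0.0749 -0.0057] [313. 213.]
punch_grip 0.48 [0.5555 0.2459 0.0788] [204. 208.]
punch 0.4 [0.5547 0.2473 0.0159] [208. 212.]
block 0.75 [0.6279 0.5032 0.0037] [126. 191.]
block 0.68 [ 5.695e-01  2.826e-01 -2.000e-04] [197. 208.]
block 0.67 [0.4138 0.3484 0.0029] [174. 259.]
drift 0.43 [0.5756 0.2856 0.0143] [195. 205.]
cell 0.44 [ 0.464  -0.0903  0.0164] [320. 240.]
```

```bash
python3 - <<'E'
import cv2
a=cv2.imread('pics/scene0.png')[120:300,180:480];b=cv2.imread('pics/top0.png')[130:290,90:360]
cv2.imwrite('pics/a.png',cv2.resize(a,(800,480),interpolation=cv2.INTER_CUBIC));cv2.imwrite('pics/b.png',cv2.resize(b,(800,474),interpolation=cv2.INTER_CUBIC))
E
```

```text
(no output)
```

View pics/a.png

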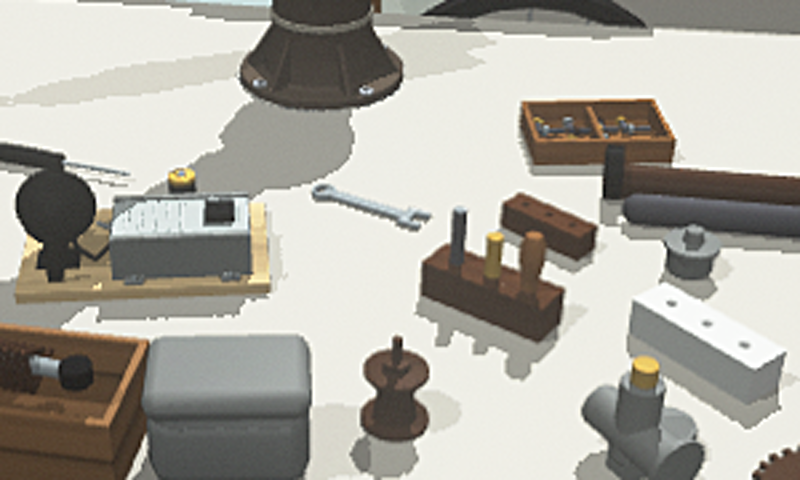

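View pics/b.png

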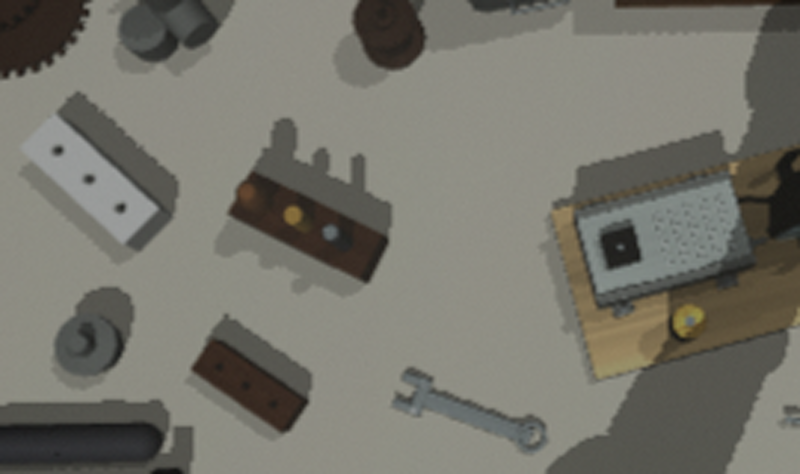

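The scene view (crop) shows the dark block at about (490,280) with punch, drift and awl in order. The rig is at about (180,230), with the boss at (218,210) on the right. The white block and the smaller dark block are decoys. The top view agrees: punch at (333,233), boss at (621,245), and the door slides left (+y). Next I'll take finer crops to get the yaw.

```bash
python3 - <<'E'
import cv2,numpy as np
t=cv2.imread('pics/top0.png');s=cv2.imread('pics/scene0.png')
def c(im,u,v,w,h): return cv2.resize(im[v:v+h,u:u+w],None,fx=7,fy=7,interpolation=cv2.INTER_CUBIC)
cv2.imwrite('pics/c.png',np.hstack([c(t,164,184,57,44),c(t,280,184,56,64)[:308]]))
cv2.imwrite('pics/d.png',np.hstack([c(s,335,190,57,60),c(s,220,180,57,60)]))
E
```

```text
(no output)
```

View pics/c.png

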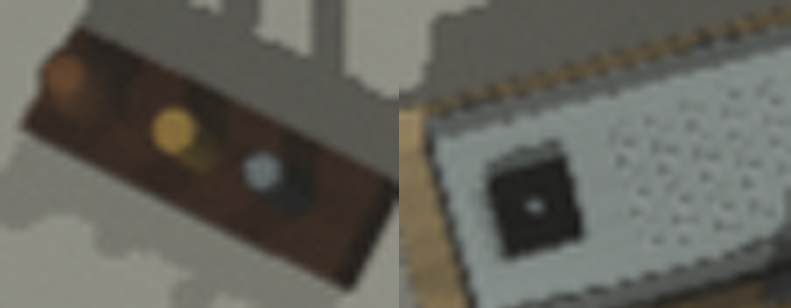

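View pics/d.png

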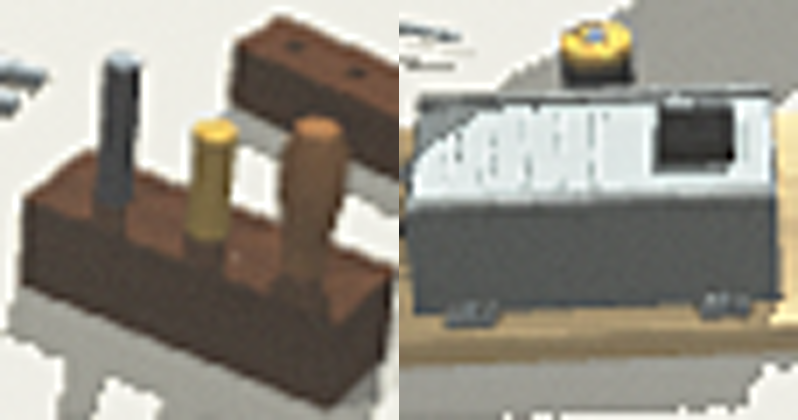

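In the top crop, the punch top is at (201,208), drift at (188.5,202) and the recess at (299,213). The boss corners are clear enough for yaw. In the scene crop, the punch top is at (352,198) and the boss at about (259,199).

```bash
python3 - <<'E'
from h import *
def px(x,y,u,v): return [(x+.5)/7-.5+u,(y+.5)/7-.5+v]
T=lambda P:[px(x,y,164,184) for x,y in P]; R=lambda P:[px(x-399,y,280,184) for x,y in P]
S=lambda P:[px(x,y,335,190) for x,y in P]; Q=lambda P:[px(x-399,y,220,180) for x,y in P]
def yaw(p): d=p[1]-p[0];return np.degrees(np.arctan2(d[1],d[0]))
def tri(a,b):
    # least-squares over z
    zs=np.linspace(.0,.15,301);e=[np.linalg.norm(atz('top',[a],z)-atz('scene',[b],z)) for z in zs];z=zs[np.argmin(e)]
    return atz('top',[a],z)[0].round(4),atz('scene',[b],z)[0].round(4)
print('punch',tri(T([(262,172)])[0],S([(123,60)])[0]))
print('drift',tri(T([(174,130)])[0],S([(214,131)])[0]))
print('awl',tri(T([(66,75)])[0],S([(318,130)])[0]))
for z,n,u in((.111,'punch',(262,172)),(.095,'drift',(174,130)),(.115,'awl',(66,75))): print(n,atz('top',T([u]),z).round(4))
e=atz('top',T([(390,180),(80,28)]),.045);print('block far edge',e.round(4),yaw(e))
e=atz('top',T([(352,288),(25,125)]),.0225);print('block near edge',yaw(e))
e=atz('scene',S([(22,200),(330,318)]),.045);print('block scene edge',e.round(4),yaw(e))
print('recess top',atz('top',R([(535,206)]),.0815).round(4))
print('boss scene mid',atz('scene',Q([(697,132)]),.0815).round(4))
for n,p,z in(('door left',[(430,125),(475,305)],.07),('board far',[(425,108),(790,10)],.015),('door far',[(432,128),(790,45)],.07),('boss near',[(508,258),(582,238)],.08),('boss left',[(488,170),(508,258)],.08)):
    e=atz('top',R(p),z);print(n,yaw(e))
for n,p in(('door near',[(415,197),(775,192)]),('box bottom',[(418,308),(775,300)])):
    e=atz('scene',Q(p),.07 if 'door' in n else .015);print(n,yaw(e))
E
```

```text
punch (array([0.5507, 0.247 , 0.1115]), array([0.5507, 0.2476, 0.1115]))
drift (array([0.5715, 0.2868, 0.094 ]), array([0.5715, 0.2872, 0.094 ]))
awl (array([0.5916, 0.3263, 0.111 ]), array([0.5909, 0.328 , 0.111 ]))
punch [[0.5508 0.2471 0.111 ]]
drift [[0.5714 0.2865 0.095 ]]
awl [[0.5908 0.3251 0.115 ]]
block far edge [[0.5574 0.2072 0.045 ]
 [0.6256 0.3402 0.045 ]] 62.867977583494664
block near edge 62.67436243921271
block scene edge [[0.5619 0.21   0.045 ]
 [0.6259 0.3395 0.045 ]] 63.69683772753418
recess top [[ 0.5366 -0.027   0.0815]]
boss scene mid [[ 0.5485 -0.0226  0.0815]]
door left -167.21330602477954
board far -75.75845320937377
door far -77.78176536473072
boss near -75.81610346604243
boss left -168.58679811859406
door near 101.38469778381196
box bottom 102.31136624296283
```

```bash
python3 -m crank '[{"gripper":0.085,"slide":[0.06,-0.062,0],"roll":-10},{"gripper":0.085,"slide":[0.604,-0.624,0],"roll":-20},{"gripper":0.085,"slide":[0.604,-0.624,0],"roll":-30},{"gripper":0.085,"slide":[0.604,-0.624,0],"roll":-38.8},{"gripper":0.085,"slide":[0.604,-0.624,0],"roll":-38.8},{"gripper":0.085,"slide":[0.604,-0.624,0],"roll":-38.8},{"gripper":0.085,"slide":[0.604,-0.624,0],"roll":-38.8},{"gripper":0.085,"slide":[0.604,-0.624,0],"roll":-38.8},{"gripper":0.085,"slide":[0.604,-0.624,0],"roll":-38.8},{"gripper":0.085,"slide":[0.604,-0.624,0],"roll":-38.8}]'; cat >> h.py <<'E'
def go(p,yaw=None,o=(0,0,0)):
    """slide (tool axes) from the present pose to world p"""
    from scipy.spatial.transform import Rotation as Ro
    s=manip.sense();q=s['orientation'];R=Ro.from_quat([q[1],q[2],q[3],q[0]]).as_matrix()
    y=np.degrees(np.arctan2(R[1,1],R[0,1]))
    print('t',s['t'].__round__(2),'tcp',np.round(s['tcp_pos'],4),'yaw_y',y.round(2),'tilt',np.round(R[:2,2],4),'F',np.round(s['contact_force'],2),'gap',s['finger_gap'])
    print('slide',(R.T@(np.array(p)-s['tcp_pos'])).round(4), '' if yaw is None else ('roll',-(yaw-y)))
E
python3 -c "
from h import *
go([.5507,.2472,.197],-27)"
```

```text
t: 2.15
tcp_pos: [0.4693, 0.0192, 0.1974]
orientation: [0.0, 0.853, 0.522, 0.0]
contact_force: [2.4, -1.2, -0.9]
finger_gap: 0.0849
gripper_force: 0.0
t 2.15 tcp [0.4693 0.0192 0.1974] yaw_y -27.07 tilt [ 0.0011 -0.0003] F [ 2.37 -1.16 -0.95] gap 0.08490919280928556
slide [ 0.2401 -0.0312  0.0004] ('roll', np.float64(-0.06819483071160803))
```

```bash
python3 -m crank '[{"gripper":0.085,"slide":[0.06,-0.008,0],"roll":0},{"gripper":0.085,"slide":[0.12,-0.016,0],"roll":0},{"gripper":0.085,"slide":[0.18,-0.024,0],"roll":0},{"gripper":0.085,"slide":[0.23,-0.031,0],"roll":0},{"gripper":0.085,"slide":[0.23,-0.031,0],"roll":0},{"gripper":0.085,"slide":[0.23,-0.031,0],"roll":0},{"gripper":0.085,"slide":[0.23,-0.031,0],"roll":0}]'; 
python3 -c "
from h import *
go([.5507,.2472,.065],-27)"
```

```text
t: 3.02
tcp_pos: [0.5457, 0.2347, 0.197]
orientation: [0.0, 0.853, 0.521, -0.0]
contact_force: [-0.4, 0.3, 0.5]
finger_gap: 0.0849
gripper_force: 0.0
t 3.02 tcp [0.5457 0.2347 0.197 ] yaw_y -27.15 tilt [ 0.0001 -0.001 ] F [-0.41  0.32  0.46] gap 0.08486728005689713
slide [ 0.0135 -0.0013  0.132 ] ('roll', np.float64(-0.15229573861396517))
```

```bash
python3 -m crank '[{"gripper":0.085,"slide":[0.0135,-0.0013,0.0],"roll":0},{"gripper":0.085,"slide":[0.0135,-0.0013,0.04],"roll":0},{"gripper":0.085,"slide":[0.0135,-0.0013,0.08],"roll":0},{"gripper":0.085,"slide":[0.0135,-0.0013,0.115],"roll":0},{"gripper":0.085,"slide":[0.0135,-0.0013,0.132],"roll":0},{"gripper":0.085,"slide":[0.0135,-0.0013,0.132],"roll":0},{"gripper":0.03,"slide":[0.0135,-0.0013,0.132],"roll":0},{"gripper":0.03,"slide":[0.0135,-0.0013,0.132],"roll":0},{"gripper":0.03,"slide":[0.0135,-0.0013,0.132],"roll":0},{"gripper":0.03,"slide":[0.0135,-0.0013,0.132],"roll":0}]'; 
python3 - <<'E'
from h import *
go([.5507,.2472,.065],-27)
t=snap('top','pics/t1.png');s=snap('scene','pics/s1.png')
c=lambda im,u,v,w,h: cv2.resize(im[v:v+h,u:u+w,::-1],(400,400),interpolation=cv2.INTER_CUBIC)
cv2.imwrite('pics/e.png',np.hstack([c(t,170,175,66,66),c(s,320,180,66,66)]))
E
```

```text
t: 4.28
tcp_pos: [0.5508, 0.2491, 0.0654]
orientation: [0.0, 0.853, 0.522, 0.0]
contact_force: [-0.5, 0.6, -0.2]
finger_gap: 0.0299
gripper_force: 0.0
t 4.28 tcp [0.5508 0.2491 0.0654] yaw_y -27.04 tilt [0.0006 0.0002] F [-0.54  0.56 -0.19] gap 0.02990225645039269
slide [-0.0017  0.0008  0.0004] ('roll', np.float64(-0.041887082286013566))
```

View pics/e.png

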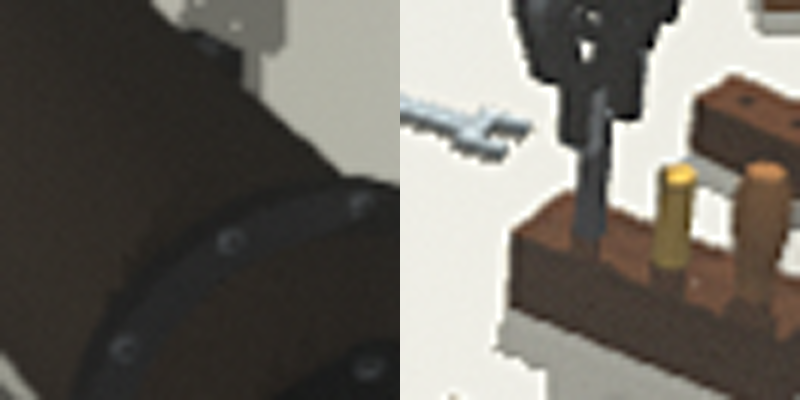

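In the scene view the fingers straddle the punch, with nothing else between them; the top view is blocked by the arm. Next, close the gripper.

```bash
python3 -m crank '[{"gripper":0.0,"slide":[-0.0015,0,0],"roll":0},{"gripper":0.0,"slide":[-0.0015,0,0],"roll":0},{"gripper":0.0,"slide":[-0.0015,0,0],"roll":0},{"gripper":0.0,"slide":[-0.0015,0,0],"roll":0},{"gripper":0.0,"slide":[-0.0015,0,0],"roll":0},{"gripper":0.0,"slide":[-0.0015,0,0],"roll":0}]'; 
python3 - <<'E'
from h import *
go([.5507,.2472,.22],-27)
E
```

```text
t: 5.12
tcp_pos: [0.5501, 0.2478, 0.0652]
orientation: [0.0, 0.853, 0.522, 0.0]
contact_force: [1.2, 0.5, 3.9]
finger_gap: 0.0139
gripper_force: 58.9
t 5.12 tcp [0.5501 0.2478 0.0652] yaw_y -27.04 tilt [0.0005 0.0002] F [1.23 0.5  3.87] gap 0.013938041876030184
slide [-0.0002  0.0008 -0.1548] ('roll', np.float64(-0.03850145961687801))
```

```bash
python3 -m crank '[{"gripper":0.0,"slide":[0,0,-0.02],"roll":0},{"gripper":0.0,"slide":[0,0,-0.06],"roll":0},{"gripper":0.0,"slide":[0,0,-0.12],"roll":0},{"gripper":0.0,"slide":[-0.03,0.013,-0.12],"roll":0},{"gripper":0.0,"slide":[-0.08,0.036,-0.12],"roll":0},{"gripper":0.0,"slide":[-0.13,0.058,-0.12],"roll":0},{"gripper":0.0,"slide":[-0.18,0.081,-0.12],"roll":0},{"gripper":0.0,"slide":[-0.225,0.101,-0.12],"roll":0},{"gripper":0.0,"slide":[-0.251,0.1127,-0.12],"roll":0},{"gripper":0.0,"slide":[-0.251,0.1127,-0.12],"roll":0}]'; 
python3 -m crank '[{"gripper":0.0,"slide":[0,0,0.02],"roll":0},{"gripper":0.0,"slide":[0,0,0.035],"roll":0},{"gripper":0.0,"slide":[0,0,0.035],"roll":0},{"gripper":0.0,"slide":[0,0,0.035],"roll":0}]'
python3 - <<'E'
from h import *
go([.5366,-.027,.15],-27)
t=snap('top','pics/t2.png');s=snap('scene','pics/s2.png')
p=np.array(manip.sense()['tcp_pos'])
print(proj('scene',[p-[0,0,.05],p-[0,0,.02],[.5366,-.027,.0815]]),proj('top',[p-[0,0,.05],[.5366,-.027,.0815]]))
c=lambda im,u,v,w,h: cv2.resize(im[v:v+h,u:u+w,::-1],(400,400),interpolation=cv2.INTER_CUBIC)
cv2.imwrite('pics/f.png',np.hstack([c(t,266,180,66,66),c(s,230,155,66,66)]))
for cam in('top','scene'):
  for n in('recess','punch','punch_grip'):
    for q in finder.pinpoint(n,cam)[:2]: print(cam,n,q['p'],np.round(q['xyz'],4))
E
```

```text
t: 6.38
tcp_pos: [0.5351, -0.0304, 0.1841]
orientation: [-0.0, 0.854, 0.52, -0.001]
contact_force: [0.3, 0.3, -2.2]
finger_gap: 0.0142
gripper_force: 58.8
t: 6.88
tcp_pos: [0.5363, -0.0266, 0.1503]
orientation: [-0.0, 0.853, 0.523, 0.0]
contact_force: [0.2, 0.1, -1.0]
finger_gap: 0.0137
gripper_force: 58.7
t 6.88 tcp [ 0.5363 -0.0266  0.1503] yaw_y -27.0 tilt [0.0001 0.0002] F [ 0.24  0.11 -0.99] gap 0.013650460086115354
slide [-0.0002  0.0004  0.0003] ('roll', np.float64(0.004972232021930978))
[[261.45431093 190.94334884]
 [261.04697173 182.33528321]
 [261.65156264 196.32194759]] [[299.18486214 211.97443754]
 [298.98787763 212.98492004]]
top recess 0.56 [ 0.5413 -0.0244  0.0751]
scene recess 0.97 [ 0.5396 -0.0269  0.0764]
scene recess 0.69 [0.5736 0.2857 0.0154]
scene punch 0.66 [ 0.5402 -0.0267  0.1019]
scene punch_grip 0.5 [ 0.5398 -0.026   0.1574]
```

View pics/f.png

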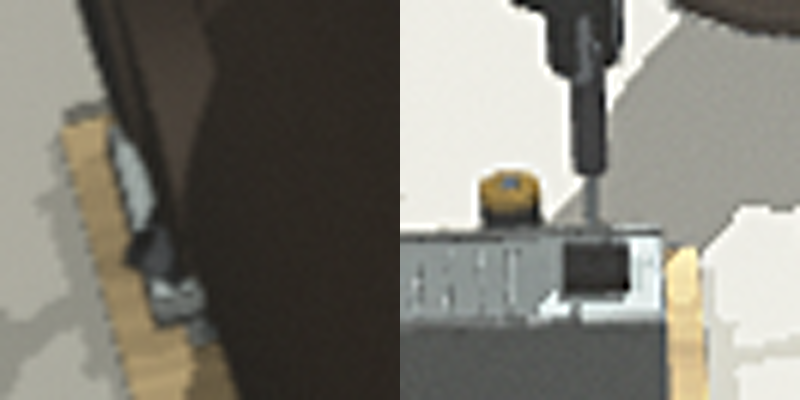

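The scene view shows the pin tip at about (261.7,192), just above and behind the boss. The boss's dark area is centred near (262,198). Next I'll fit the boss box to the first pictures and the pin to this one, at sub-pixel accuracy.

```bash
cat > fit.py <<'E'
from h import *
from scipy.optimize import minimize
def mask(polys,x0,y0,w,h,ss=16):
    m=np.zeros((h*ss,w*ss),np.uint8)
    for P in polys:
        H=cv2.convexHull(P.astype(np.float32)).reshape(-1,2)
        cv2.fillConvexPoly(m,np.round(((H-[x0,y0]+.5)*ss-.5)*16).astype(np.int32),255,shift=4)
    return cv2.GaussianBlur(cv2.resize(m,(w,h),interpolation=cv2.INTER_AREA).astype(float)/255,(0,0),.5)
def res(im,m,x0,y0):
    h,w=m.shape;g=im[y0:y0+h,x0:x0+w].ravel();A=np.c_[m.ravel(),np.ones(h*w)]
    c,_,_,_=np.linalg.lstsq(A,g,rcond=None);return ((A@c-g)**2).sum()/(g.var()*len(g))
def boss(p,yaw):
    a=np.radians(yaw);X=np.array([np.cos(a),np.sin(a),0]);Y=np.array([-X[1],X[0],0])
    return np.array([np.array(p)+i*.017*X+j*.017*Y-[0,0,k*.011] for i in(-1,1) for j in(-1,1) for k in(0,1)])
if __name__=='__main__':
    T=cv2.imread('pics/top0.png',0).astype(float);S=cv2.imread('pics/scene0.png',0).astype(float)
    S2=cv2.imread('pics/s2.png',0).astype(float)
    wt=(290,204,20,20);ws=(252,191,17,16);ws2=(253,194,17,13)
    f=lambda q,im,c,w:res(im,mask([proj(c,boss(q[:3],q[3]))],*w),w[0],w[1])
    o=dict(method='Nelder-Mead',options=dict(xatol=1e-5,fatol=1e-6,initial_simplex=None))
    for name,F in(('both',lambda q:f([*q[:3],q[3]*100],T,'top',wt)+f([*q[:3],q[3]*100],S,'scene',ws)),):
        for s in (.004,.008):
            x0=np.array([.538,-.027,.08,1.025]);sim=np.vstack([x0]+[x0+d for d in np.diag([s,s,-s,.03])])
            r=minimize(F,x0,method='Nelder-Mead',options=dict(initial_simplex=sim,xatol=1e-5,fatol=1e-7));print(name,r.x,r.fun)
    for z in(.0765,.0795,.0825):
        for nm,im,c,w in(('top',T,'top',wt),('scene',S,'scene',ws),('scene2',S2,'scene',ws2)):
            x0=np.array([.538,-.027]);sim=np.vstack([x0,x0+[.006,0],x0+[0,.006]])
            r=minimize(lambda q:f([q[0],q[1],z,102.5],im,c,w),x0,method='Nelder-Mead',options=dict(initial_simplex=sim,xatol=1e-5));print(nm,z,r.x.round(4),round(r.fun,4))
E
python3 fit.py; python3 - <<'E'
import cv2
S=cv2.imread('pics/s2.png',0);print(S[178:200,250:276])
E
```

```text
both [ 0.53807273 -0.02673957  0.07760155  1.02710225] 0.3663380651419238
both [ 0.53818735 -0.02673858  0.07770172  1.03187435] 0.3673356710086505
top 0.0765 [ 0.5383 -0.0271] 0.0855
scene 0.0765 [ 0.5365 -0.0269] 0.2785
scene2 0.0765 [ 0.5338 -0.0278] 0.2073
top 0.0795 [ 0.5379 -0.0269] 0.084
scene 0.0795 [ 0.5413 -0.0257] 0.2786
scene2 0.0795 [ 0.5385 -0.0265] 0.205
top 0.0825 [ 0.5375 -0.0268] 0.0827
scene 0.0825 [ 0.546  -0.0244] 0.2789
scene2 0.0825 [ 0.5435 -0.0253] 0.2031
[[236 237 235 235 235 237 239 254 115  59  65  67  65  55 140 161 159 154
  158 155 155 156 155 157 154 159]
 [235 235 236 236 236 236 240 254 118  59  65  68  65  51 131 161 159 157
  155 157 157 157 157 156 156 154]
 [235 236 236 236 237 236 240 254 114  57  66  64  64  58 134 160 159 158
  155 158 156 157 155 158 157 156]
 [238 237 237 235 235 237 238 254 156  63  65  64  64  53 133 160 156 155
  157 156 158 157 157 156 156 158]
 [246 242 239 238 237 236 238 251 160  60  59  65  60  49 129 157 157 155
  158 156 155 156 154 154 158 157]
 [187 212 245 240 236 236 238 245 201  92  53  56  53  90 156 160 158 
[... 1083 characters left out ...]
97 106 112
  104  98  98  87  80 128 155 158]
 [121 116 118 144 143 143 148 120 123 124 130 126 129 109  98 140 137 182
  234 231 230 234 204 151 157 158]
 [146 142 143 150 150 152 133  70  74  78  78  78  81  68  65  86  76 113
  250 241 238 243 214 161 122 119]
 [146 149 147 151 147 154 129  54  56  55  55  55  56  57  58  52  42  70
  252 239 233 237 222 151 144 139]
 [146 147 146 145 148 152 125  59  56  58  60  54  51  57  57  57  50  68
  226 217 234 216 234 154 143 233]
 [146 145 145 142 146 152 128  58  56  58  59  54  58  59  62  61  51  70
  213 205 210 199 234 137 226 238]
 [142 144 144 143 144 150 131  59  60  58  61  61  57  57  62  60  50  74
  218 205 228 228 219 177 232 229]]
```

```bash
python3 - <<'E'
from h import *
go([.5377,-.0258,.131],-27)
E
python3 -m crank '[{"gripper":0.0,"slide":[0.0013,0.0009,0.0],"roll":0},{"gripper":0.0,"slide":[0.0013,0.0009,0.010],"roll":0},{"gripper":0.0,"slide":[0.0013,0.0009,0.018],"roll":0},{"gripper":0.0,"slide":[0.0013,0.0009,0.019],"roll":0},{"gripper":0.0,"slide":[0.0013,0.0009,0.019],"roll":0},{"gripper":0.0,"slide":[0.0013,0.0009,0.019],"roll":0}]'
python3 - <<'E'
from h import *
go([.5377,-.0258,.126],-27)
E
```

```text
t 7.28 tcp [ 0.5363 -0.0272  0.1502] yaw_y -27.04 tilt [ 0.0003 -0.0001] F [-0.42  0.16 -0.86] gap 0.013856953566517772
slide [0.0019 0.0006 0.0192] ('roll', np.float64(-0.042069348256259076))
t: 8.02
tcp_pos: [0.5378, -0.0263, 0.1312]
orientation: [0.0, 0.853, 0.522, 0.0]
contact_force: [1.1, 0.4, -0.8]
finger_gap: 0.014
gripper_force: 58.8
t 8.03 tcp [ 0.5378 -0.0263  0.1312] yaw_y -27.04 tilt [ 0.0004 -0.    ] F [ 1.12  0.37 -0.83] gap 0.013958960627173996
slide [ 0.0005 -0.0003  0.0052] ('roll', np.float64(-0.03625935515539069))
```

```bash
for i in 1; do
python3 -m crank '[{"gripper":0.0,"slide":[0.0004,-0.0002,0.001],"roll":0},{"gripper":0.0,"slide":[0.0004,-0.0002,0.002],"roll":0},{"gripper":0.0,"slide":[0.0004,-0.0002,0.002],"roll":0}]' | grep -E "tcp|contact"
python3 -m crank '[{"gripper":0.0,"slide":[0,0,0.001],"roll":0},{"gripper":0.0,"slide":[0,0,0.001],"roll":0}]'| grep -E "tcp|contact"; done
```

```text
tcp_pos: [0.5375, -0.026, 0.1289]
contact_force: [0.5, -0.6, -0.6]
tcp_pos: [0.5378, -0.0259, 0.1283]
contact_force: [-0.8, -1.1, 2.0]
```

```bash

python3 -m crank '[{"gripper":0.0,"slide":[0,0,0.001],"roll":0},{"gripper":0.0,"slide":[0,0,0.001],"roll":0}]'| grep -E "tcp|contact"
```

```text
tcp_pos: [0.5371, -0.0261, 0.1266]
contact_force: [-0.0, -0.4, -1.1]
```

```bash

python3 -m crank '[{"gripper":0.0,"slide":[0,0,0.001],"roll":0},{"gripper":0.0,"slide":[0,0,0.001],"roll":0}]'| grep -E "tcp|contact"
```

```text
tcp_pos: [0.5372, -0.026, 0.1257]
contact_force: [-1.1, -0.3, -2.0]
```

```bash

python3 -m crank '[{"gripper":0.0,"slide":[0,0,0.001],"roll":0},{"gripper":0.0,"slide":[0,0,0.001],"roll":0}]'| grep -E "tcp|contact"
```

```text
tcp_pos: [0.5374, -0.0259, 0.1249]
contact_force: [-0.5, 0.3, -2.2]
```

```bash

python3 -m crank '[{"gripper":0.0,"slide":[0,0,0.001],"roll":0},{"gripper":0.0,"slide":[0,0,0.001],"roll":0}]'| grep -E "tcp|contact"
```

```text
tcp_pos: [0.5375, -0.026, 0.124]
contact_force: [-1.3, -0.6, -0.7]
```

```bash

python3 -m crank '[{"gripper":0.0,"slide":[0,0,0.001],"roll":0},{"gripper":0.0,"slide":[0,0,0.001],"roll":0}]'| grep -E "tcp|contact"
```

```text
tcp_pos: [0.5379, -0.0258, 0.1235]
contact_force: [-1.3, 0.7, 5.5]
```

```bash

python3 -m crank '[{"gripper":0.0,"slide":[0,0,0.001],"roll":0},{"gripper":0.0,"slide":[0,0,0.001],"roll":0}]'| grep -E "tcp|contact"
```

```text
tcp_pos: [0.538, -0.0258, 0.1225]
contact_force: [-2.5, 0.1, 4.3]
```

```bash

python3 -m crank '[{"gripper":0.0,"slide":[0,0,0.001],"roll":0},{"gripper":0.0,"slide":[0,0,0.001],"roll":0}]'| grep -E "tcp|contact"
```

```text
tcp_pos: [0.5381, -0.0258, 0.1216]
contact_force: [-1.7, 0.0, 6.5]
```

```bash

python3 -m crank '[{"gripper":0.0,"slide":[0,0,0.001],"roll":0},{"gripper":0.0,"slide":[0,0,0.001],"roll":0}]'| grep -E "tcp|contact"
```

```text
tcp_pos: [0.5381, -0.0258, 0.1207]
contact_force: [-2.4, 0.1, 7.6]
```

```bash

python3 -m crank '[{"gripper":0.0,"slide":[0,0,0.001],"roll":0},{"gripper":0.0,"slide":[0,0,0.001],"roll":0}]'| grep -E "tcp|contact"
```

```text
tcp_pos: [0.5382, -0.0257, 0.1198]
contact_force: [-2.8, 0.1, 8.0]
```

```bash

python3 -m crank '[{"gripper":0.0,"slide":[0,0,0.0005],"roll":0},{"gripper":0.0,"slide":[0,0,0.0005],"roll":0},{"gripper":0.0,"slide":[0,0,0.0005],"roll":0}]'| grep -E "tcp|contact"
```

```text
tcp_pos: [0.5383, -0.0257, 0.1194]
contact_force: [-2.6, 0.3, 9.8]
```

```bash

python3 -m crank '[{"gripper":0.0,"slide":[-0.0003,-0.0006,0.0003],"roll":0},{"gripper":0.0,"slide":[0.0005,-0.0012,0.0003],"roll":0},{"gripper":0.0,"slide":[0.0005,-0.0012,0.0003],"roll":0}]'| grep -E "tcp|contact"
```

```text
tcp_pos: [0.5378, -0.025, 0.1192]
contact_force: [-1.9, 0.2, 8.7]
```

```bash

python3 -m crank '[{"gripper":0.0,"slide":[0.0008,-0.0006,0],"roll":0},{"gripper":0.0,"slide":[0.0008,-0.0006,0],"roll":0}]'| grep -E "tcp|contact"
```

```text
tcp_pos: [0.5378, -0.0242, 0.1192]
contact_force: [-1.1, -1.1, 8.3]
```

```bash

python3 -m crank '[{"gripper":0.0,"slide":[0.0008,-0.0006,0.0002],"roll":0},{"gripper":0.0,"slide":[0.0012,-0.0010,0.0002],"roll":0}]'| grep -E "tcp|contact"
```

```text
tcp_pos: [0.5378, -0.0231, 0.1191]
contact_force: [0.9, -2.0, 8.8]
```

```bash

python3 -m crank '[{"gripper":0.0,"slide":[0.0008,-0.0006,0],"roll":0},{"gripper":0.0,"slide":[0.0012,-0.0010,0],"roll":0}]'| grep -E "tcp|contact"
```

```text
tcp_pos: [0.5376, -0.0218, 0.1191]
contact_force: [0.5, -2.9, 9.2]
```

```bash

python3 -m crank '[{"gripper":0.0,"slide":[0.0008,-0.0006,0],"roll":0},{"gripper":0.0,"slide":[0.0015,-0.0013,0],"roll":0},{"gripper":0.0,"slide":[0.0015,-0.0013,0],"roll":0}]'| grep -E "tcp|contact"
```

```text
tcp_pos: [0.5371, -0.0198, 0.1192]
contact_force: [-0.6, -1.5, 8.6]
```

```bash

python3 -m crank '[{"gripper":0.0,"slide":[0.0008,-0.0006,0],"roll":0},{"gripper":0.0,"slide":[0.0015,-0.0013,0],"roll":0},{"gripper":0.0,"slide":[0.0015,-0.0013,0],"roll":0}]'| grep -E "tcp|contact"
```

```text
tcp_pos: [0.5366, -0.0179, 0.1191]
contact_force: [-0.4, -2.0, 7.9]
```

```bash

python3 -m crank '[{"gripper":0.0,"slide":[0.0008,-0.0006,0.0002],"roll":0},{"gripper":0.0,"slide":[0.0019,-0.0016,0.0002],"roll":0},{"gripper":0.0,"slide":[0.0031,-0.0025,0.0002],"roll":0},{"gripper":0.0,"slide":[0.0042,-0.0035,0.0002],"roll":0},{"gripper":0.0,"slide":[0.0054,-0.0045,0.0002],"roll":0},{"gripper":0.0,"slide":[0.0062,-0.0051,0.0002],"roll":0}]'| grep -E "tcp|contact"
```

```text
tcp_pos: [0.5349, -0.0101, 0.119]
contact_force: [0.0, -2.7, 9.3]
```

```bash

python3 -m crank '[{"gripper":0.0,"slide":[0.0008,-0.0006,0],"roll":0},{"gripper":0.0,"slide":[0.0019,-0.0016,0],"roll":0},{"gripper":0.0,"slide":[0.0031,-0.0025,0],"roll":0},{"gripper":0.0,"slide":[0.0042,-0.0035,0],"roll":0},{"gripper":0.0,"slide":[0.0042,-0.0035,0],"roll":0}]'| grep -E "tcp|contact|t:"
```

```text
t: 14.52
tcp_pos: [0.5337, -0.0046, 0.119]
contact_force: [-0.5, -2.0, 9.2]
```

```bash

python3 -m crank '[{"gripper":0.0,"slide":[0.0008,-0.0006,0.0001],"roll":0},{"gripper":0.0,"slide":[0.0017,-0.0014,0.0001],"roll":0},{"gripper":0.0,"slide":[0.0025,-0.0020,0.0001],"roll":0},{"gripper":0.0,"slide":[0.0033,-0.0027,0.0001],"roll":0},{"gripper":0.0,"slide":[0.0042,-0.0035,0.0001],"roll":0},{"gripper":0.0,"slide":[0.0042,-0.0035,0.0001],"roll":0}]'| grep -E "tcp|contact"
```

```text
tcp_pos: [0.5325, 0.0007, 0.119]
contact_force: [-1.2, -2.5, 8.4]
```

```bash

python3 -m crank '[{"gripper":0.0,"slide":[0.0008,-0.0006,0],"roll":0},{"gripper":0.0,"slide":[0.0019,-0.0016,0],"roll":0},{"gripper":0.0,"slide":[0.0031,-0.0025,0],"roll":0},{"gripper":0.0,"slide":[0.0042,-0.0035,0],"roll":0},{"gripper":0.0,"slide":[0.0042,-0.0035,0],"roll":0}]'| grep -E "tcp|contact|t:"
```

```text
t: 15.9
tcp_pos: [0.5312, 0.0061, 0.119]
contact_force: [-0.8, -2.4, 10.4]
```

```bash

python3 -m crank '[{"gripper":0.0,"slide":[0.0008,-0.0006,0],"roll":0},{"gripper":0.0,"slide":[0.0019,-0.0016,0],"roll":0},{"gripper":0.0,"slide":[0.0031,-0.0025,0],"roll":0},{"gripper":0.0,"slide":[0.0042,-0.0035,0],"roll":0},{"gripper":0.0,"slide":[0.0054,-0.0045,0],"roll":0},{"gripper":0.0,"slide":[0.0062,-0.0051,0],"roll":0},{"gripper":0.0,"slide":[0.0062,-0.0051,0],"roll":0}]'| grep -E "tcp|contact|t:"
```

```text
t: 16.77
tcp_pos: [0.5295, 0.0139, 0.119]
contact_force: [-0.9, -3.1, 10.1]
```

```bash

python3 -m crank '[{"gripper":0.0,"slide":[0.0008,-0.0006,0],"roll":0},{"gripper":0.0,"slide":[0.0019,-0.0016,0],"roll":0},{"gripper":0.0,"slide":[0.0031,-0.0025,0],"roll":0},{"gripper":0.0,"slide":[0.0042,-0.0035,0],"roll":0},{"gripper":0.0,"slide":[0.0054,-0.0045,0],"roll":0},{"gripper":0.0,"slide":[0.0062,-0.0051,0],"roll":0},{"gripper":0.0,"slide":[0.0062,-0.0051,0],"roll":0}]'| grep -E "tcp|contact|t:"
```

```text
t: 17.65
tcp_pos: [0.5277, 0.0217, 0.1189]
contact_force: [-0.9, -1.9, 8.7]
```

```bash

python3 -m crank '[{"gripper":0.0,"slide":[0.0008,-0.0006,0],"roll":0},{"gripper":0.0,"slide":[0.0012,-0.0010,0],"roll":0},{"gripper":0.0,"slide":[0.0012,-0.0010,0],"roll":0}]'| grep -E "tcp|contact|t:"
```

```text
t: 18.02
tcp_pos: [0.5274, 0.0232, 0.119]
contact_force: [-0.2, -2.3, 9.0]
```

```bash

python3 -m crank '[{"gripper":0.0,"slide":[0.0008,-0.0006,0],"roll":0},{"gripper":0.0,"slide":[0.0008,-0.0006,0],"roll":0}]'| grep -E "tcp|contact|t:"
```

```text
t: 18.27
tcp_pos: [0.5272, 0.0243, 0.1189]
contact_force: [-0.6, -1.8, 10.0]
```

Travel so far is about 51 mm, with about 1.5 mm of that slack. I'll continue gently until it meets the stop.

```bash

python3 -m crank '[{"gripper":0.0,"slide":[0.0008,-0.0006,0],"roll":0},{"gripper":0.0,"slide":[0.0008,-0.0006,0],"roll":0}]'| grep -E "tcp|contact|t:"
```

```text
t: 18.52
tcp_pos: [0.527, 0.0252, 0.1189]
contact_force: [-0.0, -2.6, 10.2]
```

```bash

python3 -m crank '[{"gripper":0.0,"slide":[0.0006,-0.0005,0],"roll":0},{"gripper":0.0,"slide":[0.0006,-0.0005,0],"roll":0}]'| grep -E "tcp|contact|t:"
```

```text
t: 18.77
tcp_pos: [0.5268, 0.026, 0.1189]
contact_force: [-0.4, -2.0, 9.9]
```

```bash

python3 -m crank '[{"gripper":0.0,"slide":[0.0006,-0.0005,0],"roll":0},{"gripper":0.0,"slide":[0.0006,-0.0005,0],"roll":0}]'| grep -E "tcp|contact|t:"
```

```text
t: 19.02
tcp_pos: [0.5266, 0.0267, 0.1189]
contact_force: [-1.1, -2.6, 10.7]
```

```bash
python3 - <<'E'
from h import *
s=snap('scene','pics/s3.png')
cv2.imwrite('pics/g.png',cv2.resize(s[150:240,210:320,::-1],(770,600),interpolation=cv2.INTER_CUBIC))
for q in finder.pinpoint('recess','scene')[:2]: print(q['p'],np.round(q['xyz'],4))
E
```

```text
0.69 [0.529  0.0195 0.0761]
```

View pics/g.png

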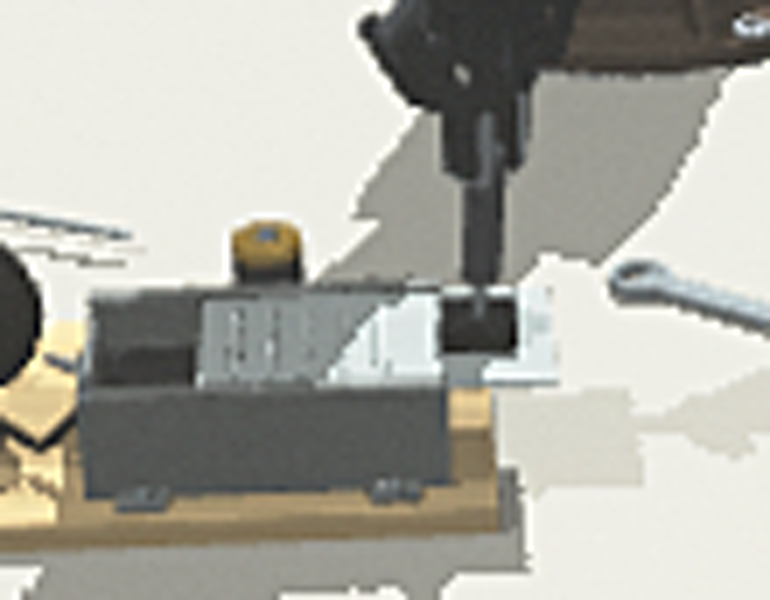

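The picture shows the door far out: the opening is at (145,365) and the boss at (480,320), with the pin in the recess. I'll push a little more to confirm the stop.

```bash

python3 -m crank '[{"gripper":0.0,"slide":[0.0006,-0.0005,0],"roll":0},{"gripper":0.0,"slide":[0.0006,-0.0005,0],"roll":0},{"gripper":0.0,"slide":[0.0006,-0.0005,0],"roll":0}]'| grep -E "tcp|contact|t:"
```

```text
t: 19.5
tcp_pos: [0.5265, 0.0274, 0.1189]
contact_force: [-0.8, -2.4, 10.5]
```

```bash
python3 - <<'E'
from fit import *
ims={k:cv2.imread(f'pics/{k}.png',0).astype(float) for k in('scene0','s3')}
T=[]
for k,x0,w in(('scene0',[.538,-.027],(252,191,17,16)),('s3',[.527,.022],(269,190,17,16))):
    def f(q):return res(ims[k],mask([proj('scene',boss([q[0],q[1],.0777],102.7))],*w),w[0],w[1])
    x0=np.array(x0);r=minimize(f,x0,method='Nelder-Mead',options=dict(initial_simplex=np.vstack([x0,x0+[.006,0],x0+[0,.006]]),xatol=1e-5));print(k,r.x.round(4),r.fun);T.append(r.x)
print('door travel',(T[1]-T[0])@[-.22,.9755])
E
```

```text
scene0 [ 0.5382 -0.0263] 0.27866535415643257
s3 [0.5256 0.0212] 0.3745249459349144
door travel 0.049127788983411226
```

```bash

python3 -m crank '[{"gripper":0.0,"slide":[0.0006,-0.0005,0],"roll":0},{"gripper":0.0,"slide":[0.0012,-0.001,0],"roll":0},{"gripper":0.0,"slide":[0.0012,-0.001,0],"roll":0}]'| grep -E "tcp|contact|t:"
python3 - <<'E'
from fit import *
snap('scene','pics/s4.png')
ims={k:cv2.imread(f'pics/{k}.png',0).astype(float) for k in('s3','s4')}
for k in ims:
    w=(269,190,17,16)
    def f(q):return res(ims[k],mask([proj('scene',boss([q[0],q[1],.0777],102.7))],*w),w[0],w[1])
    x0=np.array([.527,.022]);r=minimize(f,x0,method='Nelder-Mead',options=dict(initial_simplex=np.vstack([x0,x0+[.006,0],x0+[0,.006]]),xatol=1e-5));print(k,r.x.round(4),r.fun)
    print(ims[k][172:194:2,268:290].astype(int))
    print(ims[k][200,268:296].astype(int))
E
```

```text
t: 19.88
tcp_pos: [0.5263, 0.0286, 0.1189]
contact_force: [0.3, -3.2, 9.1]
s3 [0.5256 0.0212] 0.3745249459349144
[[155 157 158 158 170  77  51  54  56  47  83 100  91  93  56  42  96 146
  159 158 158 154]
 [157 156 155 159 165 100  52  51  54  50  68 102  79  63  47  39  86 159
  160 157 158 157]
 [158 156 155 158 161 153 127  75  52  46  80 101  72  55 131 155 161 159
  157 156 158 154]
 [158 156 157 158 156 158 159 167  92  64  77  73  64  51 160 159 159 157
  157 157 156 157]
 [155 156 156 158 157 157 159 168  91  60  60  66  62  51 167 159 156 157
  156 158 156 156]
 [155 156 155 156 158 159 159 169  88  65  68  66  64  47 164 162 155 156
  155 157 157 156]
 [158 157 156 156 158 157 160 169  75  65  66  67  61  73 165 158 156 157
  156 155 157 157]
 [155 157 156 156 156 158 160 170  70  64  66  64  62  71 165 160 155 155
  157 155 155 155]
 [157 157 157 157 156 156 159 170  68  66  68  65  62  94 164 162 156 153
  147 239 239 241]
 [155 159 157 155 158 158 161 147  65  65  67  64  57  98 161 157 153 143
  233 241 237 237]
 [180 187 186 166 163 144 155 153 121  76  61  78  85 147
[... 629 characters left out ...]
158 156
  158 158 156 157]
 [154 157 157 158 156 158 158 164 143  69  65  67  63  55 125 162 160 157
  154 156 156 157]
 [156 156 158 157 157 157 158 163 119  67  66  67  63  53 132 162 156 157
  155 158 155 158]
 [160 158 157 157 158 158 158 166 114  64  69  68  64  52 158 161 156 156
  155 157 156 155]
 [156 156 156 156 156 157 158 167  96  64  65  68  63  50 164 161 157 155
  147 239 240 241]
 [158 159 154 155 159 157 157 168  88  64  66  66  62  68 165 159 152 141
  233 242 239 237]
 [178 187 185 165 165 142 153 156 149 126  68  57  87 112 153 146 237 249
  239 237 225 236]]
[227 227 229 243 158  51  48  52  53  54  52  53  53  54  50  33 163 208
 231 229 229 216 238 238 237 236 236 237]
```

The punch has tilted a little in the grip and the boss has nearly stopped, at about 50 mm, so the door is at its stop. Next I'll ease off sideways by 1 mm and lift.

```bash

python3 -m crank '[{"gripper":0.0,"slide":[-0.0008,0.0006,0],"roll":0},{"gripper":0.0,"slide":[-0.0008,0.0006,-0.003],"roll":0},{"gripper":0.0,"slide":[-0.0008,0.0006,-0.008],"roll":0},{"gripper":0.0,"slide":[-0.0008,0.0006,-0.016],"roll":0},{"gripper":0.0,"slide":[-0.0008,0.0006,-0.03],"roll":0},{"gripper":0.0,"slide":[-0.0008,0.0006,-0.06],"roll":0},{"gripper":0.0,"slide":[-0.0008,0.0006,-0.06],"roll":0},{"gripper":0.0,"slide":[-0.0008,0.0006,-0.06],"roll":0}]'| grep -E "tcp|contact|t:|gap"
python3 - <<'E'
from h import *
snap('scene','pics/s5.png');S=cv2.imread('pics/s5.png')
p=np.array(manip.sense()['tcp_pos']);X=np.array([.454,.891,0])
for z in(-.01,-.02,-.035,-.05): print(z,proj('scene',[p+[0,0,z],p+[0,0,z]+.005*X]).round(2).tolist())
u,v=proj('scene',[p])[0].astype(int);print(p,u,v)
print(S[v:v+20,u-10:u+11].mean(2).astype(int))
cv2.imwrite('pics/h.png',cv2.resize(S[140:215,235:335],(800,600),interpolation=cv2.INTER_CUBIC))
E
```

```text
t: 20.92
tcp_pos: [0.5245, 0.0289, 0.1776]
contact_force: [-0.1, 0.0, -1.9]
finger_gap: 0.0135
-0.01 [[279.7, 171.09], [281.02, 171.57]]
-0.02 [[279.77, 174.07], [281.08, 174.54]]
-0.035 [[279.88, 178.48], [281.18, 178.96]]
-0.05 [[279.98, 182.85], [281.27, 183.34]]
[0.52419971 0.02879775 0.17718066] 279 168
[[148 150 154 153 154 155 157 167  69  65  68  69  59  69 162 155 157 156
  157 155 154]
 [151 153 156 156 155 156 157 168  69  62  67  67  64  71 162 157 157 152
  156 152 154]
 [153 155 155 154 154 156 158 167  72  65  68  70  61  71 163 158 155 155
  151 154 155]
 [154 154 154 156 158 154 156 167  68  67  67  66  66  70 161 158 157 156
  154 154 153]
 [157 155 153 153 154 156 158 170  70  65  69  64  58  72 163 159 156 156
  154 154 155]
 [155 157 156 155 155 154 158 167  71  65  67  67  60  68 161 157 157 155
  155 154 154]
 [157 155 154 159 155 156 157 165  63  57  64  62  57  65 159 156 155 154
  154 154 156]
 [154 156 154 154 155 156 156 162 124 128  69  71  96 148 159 155 155 155
  154 156 156]
 [155 156 156 158 154 157 155 159 156 165  89  88 154 162 155 157 158 155
  15
[... 290 characters left out ...]
6 155 155 156 158 156 156 161 101  86 159 158 157 156 155 154
  156 155 156]
 [156 155 155 156 153 155 154 156 156 164 100  87 158 158 155 153 155 154
  158 156 154]
 [155 156 155 155 155 153 155 157 155 163  98  83 158 157 157 159 155 156
  155 155 158]
 [157 156 153 153 154 155 157 155 155 163 110 111 156 155 157 154 154 156
  154 155 156]
 [156 157 157 157 156 154 155 155 154 158 150 150 156 157 156 157 158 155
  156 155 156]
 [155 154 153 157 156 155 155 154 156 155 157 157 157 155 156 153 153 154
  152 156 155]
 [155 154 155 155 154 155 155 156 157 154 156 157 155 155 156 155 155 156
  154 153 156]
 [155 157 155 155 156 157 154 154 156 155 155 156 156 155 154 155 155 151
  148 145 145]]
```

View pics/h.png

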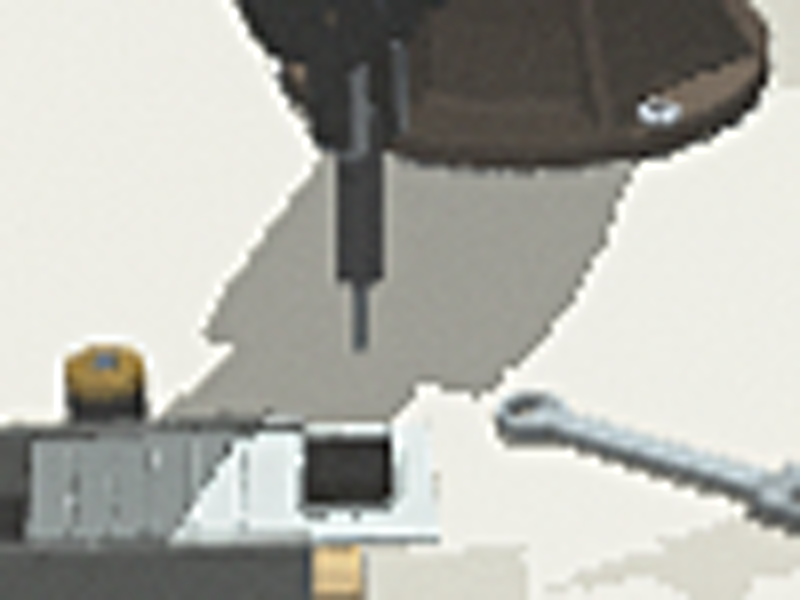

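The door is clearly out. The punch hangs upright again: pin at u=279.5, the same offset from the hand as before. Now back to the hole.

```bash

python3 -m crank '[{"gripper":0.0,"slide":[0.03,-0.011,0],"roll":0},{"gripper":0.0,"slide":[0.08,-0.030,0],"roll":0},{"gripper":0.0,"slide":[0.13,-0.048,0],"roll":0},{"gripper":0.0,"slide":[0.175,-0.065,0],"roll":0},{"gripper":0.0,"slide":[0.2067,-0.0766,0],"roll":0},{"gripper":0.0,"slide":[0.2067,-0.0766,0],"roll":0},{"gripper":0.0,"slide":[0.2067,-0.0766,0],"roll":0},{"gripper":0.0,"slide":[0.2067,-0.0766,0],"roll":0}]'| grep -E "tcp|contact|t:"
python3 - <<'E'
from h import *
go([.5501,.2478,.0652],-27)
E
```

```text
t: 21.98
tcp_pos: [0.5506, 0.2461, 0.1773]
contact_force: [-0.5, 0.4, -0.7]
t 21.98 tcp [0.5506 0.2461 0.1773] yaw_y -27.14 tilt [-0.0005 -0.0011] F [-0.49  0.35 -0.74] gap 0.013626116574774772
slide [ 0.0015 -0.0012  0.1121] ('roll', np.float64(-0.13871914604305147))
```

```bash

python3 -m crank '[{"gripper":0.0,"slide":[0.0013,-0.0009,0.03],"roll":0},{"gripper":0.0,"slide":[0.0013,-0.0009,0.06],"roll":0},{"gripper":0.0,"slide":[0.0013,-0.0009,0.079],"roll":0},{"gripper":0.0,"slide":[0.0013,-0.0009,0.079],"roll":0},{"gripper":0.0,"slide":[0.0013,-0.0009,0.084],"roll":0},{"gripper":0.0,"slide":[0.0013,-0.0009,0.087],"roll":0}]'| grep -E "tcp|contact|t:"
python3 - <<'E'
from h import *
go([.5501,.2478,.0652],-27)
E
```

```text
t: 22.72
tcp_pos: [0.5508, 0.2495, 0.0914]
contact_force: [-0.6, -0.4, -1.9]
t 22.73 tcp [0.5508 0.2495 0.0914] yaw_y -27.04 tilt [0.0014 0.0006] F [-0.59 -0.37 -1.9 ] gap 0.014038499297504706
slide [-0.0019  0.0001  0.0262] ('roll', np.float64(-0.04364441481469328))
```

Tip is 3–4 mm into the hole with no contact. Continuing down.

```bash

python3 -m crank '[{"gripper":0.0,"slide":[-0.0012,0,0.0],"roll":0},{"gripper":0.0,"slide":[-0.0012,0,0.008],"roll":0},{"gripper":0.0,"slide":[-0.0012,0,0.016],"roll":0},{"gripper":0.0,"slide":[-0.0012,0,0.022],"roll":0},{"gripper":0.0,"slide":[-0.0012,0,0.022],"roll":0}]'| grep -E "tcp|contact|t:"
python3 - <<'E'
from h import *
go([.5501,.2478,.0652],-27)
E
```

```text
t: 23.35
tcp_pos: [0.5493, 0.248, 0.0679]
contact_force: [0.2, 0.2, -2.0]
t 23.35 tcp [0.5493 0.248  0.0679] yaw_y -27.03 tilt [-0.0012 -0.0006] F [ 0.15  0.2  -2.03] gap 0.013681065519372863
slide [0.0002 0.0008 0.0027] ('roll', np.float64(-0.033490302965685004))
```

```bash

python3 -m crank '[{"gripper":0.0,"slide":[0,0.0004,0.0015],"roll":0},{"gripper":0.0,"slide":[0,0.0004,0.0023],"roll":0},{"gripper":0.0,"slide":[0,0.0004,0.0023],"roll":0}]'| grep -E "tcp|contact|t:"
```

```text
t: 23.72
tcp_pos: [0.5501, 0.248, 0.0665]
contact_force: [-0.2, -0.3, -1.2]
```

```bash

python3 -m crank '[{"gripper":0.0,"slide":[0,0,0.0006],"roll":0},{"gripper":0.0,"slide":[0,0,0.0006],"roll":0}]'| grep -E "tcp|contact|t:"
```

```text
t: 23.98
tcp_pos: [0.5501, 0.248, 0.0658]
contact_force: [0.2, -0.1, -2.0]
```

```bash

python3 -m crank '[{"gripper":0.0,"slide":[0,0,0.0006],"roll":0},{"gripper":0.0,"slide":[0,0,0.0006],"roll":0}]'| grep -E "tcp|contact|t:"
```

```text
t: 24.22
tcp_pos: [0.5501, 0.2481, 0.0653]
contact_force: [-0.4, -0.2, -0.1]
```

```bash

python3 -m crank '[{"gripper":0.0,"slide":[0,0,0.0006],"roll":0},{"gripper":0.0,"slide":[0,0,0.0006],"roll":0}]'| grep -E "tcp|contact|t:"
```

```text
t: 24.48
tcp_pos: [0.5504, 0.2483, 0.0652]
contact_force: [-0.9, -0.9, 5.4]
```

The shoulder bears on the block. Now release and retreat.

```bash

python3 -m crank '[{"gripper":0.03,"slide":[0,0,0],"roll":0},{"gripper":0.03,"slide":[0,0,0],"roll":0},{"gripper":0.06,"slide":[0,0,0],"roll":0},{"gripper":0.06,"slide":[0,0,0],"roll":0},{"gripper":0.06,"slide":[0,0,-0.03],"roll":0},{"gripper":0.06,"slide":[0,0,-0.08],"roll":0},{"gripper":0.06,"slide":[0,0,-0.14],"roll":0},{"gripper":0.06,"slide":[0,0,-0.14],"roll":0}]'| grep -E "tcp|contact|t:|gap"
python3 -m crank '[{"gripper":0.06,"slide":[-0.06,0,0],"roll":0},{"gripper":0.06,"slide":[-0.12,0,0],"roll":0},{"gripper":0.06,"slide":[-0.18,0,0],"roll":0},{"gripper":0.06,"slide":[-0.24,0,0],"roll":0},{"gripper":0.06,"slide":[-0.3,0,0],"roll":0},{"gripper":0.06,"slide":[-0.3,0,0],"roll":0},{"gripper":0.06,"slide":[-0.3,0,0],"roll":0}]'| grep -E "tcp|t:"
python3 - <<'E'
from h import *
S=snap('scene','pics/s6.png')
cv2.imwrite('pics/i.png',cv2.resize(S[140:260,220:400,::-1],(800,533),interpolation=cv2.INTER_CUBIC))
snap('top','pics/t6.png')
for c in('scene','top'):
  for n in('punch_grip','recess'):
    for q in finder.pinpoint(n,c)[:1]: print(c,n,q['p'],np.round(q['xyz'],4))
E
```

```text
t: 25.48
tcp_pos: [0.5524, 0.2501, 0.2098]
contact_force: [0.5, -0.6, -0.8]
finger_gap: 0.0602
t: 26.35
tcp_pos: [0.4137, -0.0191, 0.2045]
scene punch_grip 0.4 [0.5532 0.2464 0.0714]
scene recess 0.94 [0.5302 0.021  0.0791]
top punch_grip 0.68 [ 0.5465 -0.0728 -0.0072]
top recess 0.98 [0.5285 0.0225 0.0761]
```

View pics/i.png

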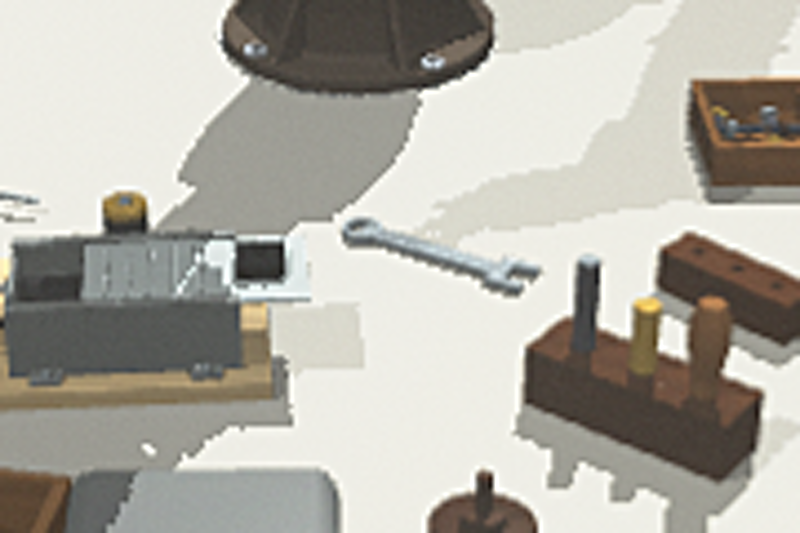

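The punch stands upright in the block at (587,305), shoulder down. The recess measures about 50 mm out, and nothing else has moved. Handing in.

```bash
python3 -c "
from workcell import manip
print(manip.finish_job())"
```

```text
the job is handed in; nothing more can be done
None
```

The job is handed in; the hand-in gave no verdict. The cameras show the door about 50 mm out, at its stop, and the punch upright and home in its hole; the highest force I read on the rig was about 11 N, half the 22 N limit.

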